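Fit the circuit board and snap the cover onto a controller housing

TASK

Close up the controller housing: set the circuit board into the housing base, notches over the two brass pins and fully home; it fits only one way round, terminal block at the earth stud's end. Then put the cover on with its slot over the terminal block and press it straight down until the clip arms at both ends have snapped under the rim. Leave the other things on the bench where they lie.

Things in the scene. Friction and masses are not known exactly. Their poses are not given: they have to be found in the camera images.
- base: Dark grey open tray 124 x 84 mm screwed to a steel plate 168 x 104 x 5 mm, held fast. Origin: middle of the plate's underside, on the bench; x along the tray, z up. Wall tops at z = 27 mm. Four bosses inside carry the board's underside at z = 14 mm. Outside each end wall a snap rim 44 mm wide stands out 3 mm (to x = 65 mm), flat below at z = 19 mm, sloping above.
- earth_stud (a point): Top of the brass earth stud (10 mm across) that stands on the steel plate beside the tray at its +x end: base frame x = 76, y = -27, z = 18 mm.
- pin_far (a point): Tip of the brass locating pin at the tray's +x end (base frame x = 54, y = 14, z = 26 mm). Diameter 5.6 mm up to z = 21 mm, then tapering to the tip.
- pin_near (a point): Tip of the like pin at the -x end (base frame x = -54, y = 14, z = 26 mm). Both pins lie on the +y side, so the board fits only one way round.
- board: Green circuit board 112 x 72 x 3 mm, 0.1 to 0.2 kg, component side up on the bench. Origin: middle of its underside; x along its length, z up. In each short edge, at y = +14 mm, an open notch 8.6 mm wide, 6.3 mm deep goes over a pin with 1.5 mm to spare each side. Seated: origin 14 mm above the base origin, all axes parallel to the base's, same x direction.
- board_grip (a point): Where to grip the board: middle of its black transformer block (38 mm along x, 30 mm along y, from z = 3 to 41 mm of the board), 32 mm above the board's underside. Grip across y. Beside it no part is over 13 mm high.
- board_terminal (a point): Middle of the top of the grey terminal block (14 x 58 mm) near the board's +x end: board frame x = 41, y = 0, z = 25 mm.
- lid: Light grey cover 124 x 84 mm, 139 mm over the clip arms, 0.12 to 0.2 kg, standing on the arms. Origin: middle of the lower edge of its walls, 19.5 mm over the bench as it stands; x along its length, z up. Shoulders at z = 13 mm, hump top at z = 42 mm; lips 7 mm deep guide it in y. Seated: origin 27 mm above the base origin (up to 1.5 mm play), axes parallel, same x direction.
- lid_grip (a point): Where to grip and press the cover: in the middle of its raised hump, over the cover's centre, 36 mm above the lid origin (6 mm under the hump's flat top). Hump: 46 mm wide in y (grip across y), x = -56 to +27 mm, 29 mm above the shoulders.
- lid_slot (a point): Middle of the cover's slot (20 mm in x, 66 mm in y) for the terminal block: lid frame x = 41, y = 0, z = 13 mm.
- clip_far (a joint): Sprung clip arm outside the cover's +x end, 36 mm wide, reaching 19.5 mm below the lid origin; its inward catch is flat on top 9.5 mm below it. Rad: 0 = upright (free or snapped), up to about 0.2 while the rim pushes it out. The catches meet the rim about 12 mm above the seat; pushing both over takes 8 to 18 N in all, the weight alone will not do it.
- clip_near (a joint): The same clip arm at the cover's -x end.
- flux_bottle: Brown dropper bottle with a white cap, 30 mm across, 95 mm high, standing; a bystander. Origin under its centre.
- solder_spool: Blue solder spool, 55 mm across, 45 mm high; a bystander. Origin under its centre.
- insulating_tape: Black roll of tape, 60 mm across, 19 mm high, lying flat; a bystander. Origin under its centre.

How it is judged (in metres and radians):
On the way, in this order (a step that is already met when the one before it is completed fails the run):
1. the board is fully home in the base, over both pins, terminal block at the base's +x end (z of board in the frame of base between 0.0115 and 0.0165 m and x of board in the frame of base between -0.004 and 0.004 m and y of board in the frame of base between -0.004 and 0.004 m and x of board_terminal in the frame of base between 0.035 and 0.047 m and angle between board's own z axis and vertical below 0.05 rad and angle between the x axis of board and the x axis of base, either way round below 0.08 rad), for 0.2 s.
2. the cover is on over the board with both clips snapped under the rim (all of step 1 and z of lid in the frame of base between 0.025 and 0.0295 m and x of lid in the frame of base between -0.004 and 0.004 m and y of lid in the frame of base between -0.004 and 0.004 m and x of lid_slot in the frame of base between 0.035 and 0.047 m and angle between lid's own z axis and vertical below 0.025 rad and value of joint each of clip_far, clip_near below 0.05 rad), for 0.2 s.
At the end, for the whole second after the job is handed in: Board level on its bosses within 4 mm of its place (origin 11.5 to 16.5 mm above the base's), terminal block at +x; cover within 4 mm, origin 25 to 29.5 mm above the base's, level within 0.025 rad, slot over the terminal block, both clips within 0.05 rad of upright; both at rest (all of step 2 and linear speed of each of lid, board below 0.02 m/s); the robot touches nothing.
It fails at once if a bystander on the bench is shifted by more than 30 mm (distance of any of solder_spool, insulating_tape, flux_bottle from where it was at the start of the episode above 0.03 m).
It also fails if it takes over 58 s, if anything falls off the work surface, if the arm or the gripper's body presses on something with over 40 N, if the wrist force passes 120 N, or if a joint passes its speed limit or range.

ROBOT

A 6-joint arm with a two-finger parallel gripper is mounted at the origin on a cart in front of the work surface, level with it; the furniture and walls round the work are solid. World frame = base frame: x ahead of the robot, y to its left, z up, the work surface at z = 0. Lengths are in m, angles in degrees, forces in N, time in s.
With the tool pointing down it reaches from about 0.425 to 0.925 m from the base axis. Payload 12.5 kg.
Tool frame: the origin (TCP) lies at the very end of the fingers, on their centre line; the grasp point (between the pads) lies 19 mm behind it; z points along the fingers, y is the line along which they close (so a half turn about z gives the same grasp; the last joint's range is limited). The gripper opens to 85 mm and grips with 20 to 120 N. Pads are 22 mm wide; open, the fingers measure 114 mm over their backs; the gripper's body (76 mm by 85 mm) begins 54 mm behind the grasp point. The pads swing forward as they close: fully open they stand 13 mm farther back than shut.
Start: joints at [-78.988, 28.126, 89.318, -0, 62.55, -6.05], TCP at [0.183, -0.597, 0.231] pointing down, gripper open.
Joint ranges: [-177.58, 177.58], [-47.91, 125.51], [2.72, 160], [-65.01, 245.01], [3.68, 167.84], [-153.87, 153.87]. Speed limits (degrees/s): [127.2, 127.2, 159.86, 180, 180, 180].

INTERFACE

Orientations are given as a 3x3 rotation matrix whose columns are the frame's x, y, z axes.
In Python, from cell import env, optics, job gives the robot as it stands.
- The arm moves only by the tool step_arm, never from a script. Its argument "deltas" is a list that holds one entry, the list of rows, each a list of 7 numbers: the turn, a rotation vector about the tool's x, y, z in degrees, then the shift along the tool's x, y, z in m, then the finger opening in m, from 0 to 0.0854. A call has 1 to 5 rows; each row shifts and turns the commanded pose from where the row before left it, along the tool's axes as they then stand; what a row does not reach is not made up. A row lasts 1/8 s, in which the tool goes at most 62.5 mm and 10.7 degrees, less where a joint would pass 70% of its speed; a pose out of reach is approached as far as the arm can. A call is refused whole if a number of a shift passes 0.0625 or a number of a turn 10.7, either way. A call with a gripper value outside its range is refused whole. The fingers move at their own pace and stop on an object; "newtons" is the grip in N (left out, the last holds). Time passes only in rows, so rows that do not move let the fingers close. It gives the time, the measured TCP pose, the force, the opening and the grip force at its end, in the units of the state.
- env.observe(): the state, without advancing time (a new reading comes with each control period).
- optics.grab_frame(name): name is "scene" or "top" or "wrist"; returns a dict with "image" (384x512x3 uint8, red, green, blue), "fx", "fy", "cx", "cy" (pixels), "cam_to_world" (4x4, takes a point from camera to world coordinates). Camera axes: x right, y down, z forward; pixel columns grow to the right and rows downward; lengths in m; the calibration is good to about 2 mm. A picture is of the moment at which its call begins. There is no depth.
- job.sign_off(): hands the job in; it is judged then, once.
The state is a dict: "time": time; "joint_pos": joint angles; "qd": joint speeds; "effort": joint torques, N m; "tool_pos": TCP position; "tcp_rot": TCP orientation; "force": force on the tool from outside, world axes, zero at the start; "torque": the same for the moment, N m; "width": finger opening in m; "grasp_force": force on a finger pad.
Only numpy, scipy, OpenCV 4.12 (cv2) and the standard library are available. Lean on these libraries where they do the work, as an engineer would, in place of code of your own. Each camera call takes 0.05 s, during which the arm holds its last target. There are 200 camera calls.

## Working session

There is one attempt and no reset: what is moved stays moved. The work goes in short steps, Python scripts to look and compute and a tool call to move; the robot and the scene stay as the last step left them, time stands still between calls to the robot, and variables do not carry over. Pictures are saved under pics/ and viewed, at most 10 in all, crops included, and the job is handed in when it is done.

Besides the shell and the picture viewer there is one more tool, called after "Call:" by a JSON object that holds its "fn" and its "kwargs", one argument or row to a line. step_arm: Moves the arm, as the interface text tells. Its arguments: {"type":"object","properties":{"deltas":{"type":"array"},"newtons":{"type":"number"}},"required":["deltas"]}

```bash
mkdir -p pics
cat > h.py <<'E'
import numpy as np,cv2
from cell import env,optics,job
def grab(n,f):
    d=optics.grab_frame(n); cv2.imwrite(f'pics/{f}.png',cv2.cvtColor(d['image'],cv2.COLOR_RGB2BGR))
    np.savez(f'pics/{f}.npz',**d); return d
def w(f,u,v,z):
    d=np.load(f'pics/{f}.npz');T=d['cam_to_world']
    r=T[:3,:3]@np.array([(u-d['cx'])/d['fx'],(v-d['cy'])/d['fy'],1]);t=T[:3,3]
    return (t+r*(z-t[2])/r[2]).round(4)
def px(f,p):
    d=np.load(f'pics/{f}.npz');T=d['cam_to_world'];c=T[:3,:3].T@(np.array(p)-T[:3,3])
    return (c[:2]/c[2]*[d['fx'],d['fy']]+[d['cx'],d['cy']]).round(1)
def crop(f,o,x0,y0,x1,y1,s):
    i=cv2.imread(f'pics/{f}.png')[y0:y1,x0:x1];cv2.imwrite(f'pics/{o}.png',cv2.resize(i,None,fx=s,fy=s,interpolation=cv2.INTER_CUBIC))
E
python3 - <<'E'
from h import *
a=grab('top','top0');b=grab('scene','scene0')
i=np.vstack([cv2.imread('pics/top0.png'),cv2.imread('pics/scene0.png')])
cv2.imwrite('pics/both0.png',cv2.resize(cv2.imread('pics/top0.png'),None,fx=1.5625,fy=1.5625,interpolation=cv2.INTER_CUBIC))
print(a['cam_to_world'].round(3),a['fx'],b['cam_to_world'].round(3));s=env.observe();print(s['tcp_rot'],s['time'],s['width'],s['force'])
E
```

```text
[[ 4.400e-02 -9.750e-01  2.190e-01  1.970e-01]
 [-9.990e-01 -4.200e-02  1.100e-02  1.230e-01]
 [-1.000e-03 -2.190e-01 -9.760e-01  1.391e+00]
 [ 0.000e+00  0.000e+00  0.000e+00  1.000e+00]] 492.8395100707155 [[-0.681 -0.31   0.663 -0.151]
 [-0.732  0.29  -0.617  0.735]
 [-0.001 -0.905 -0.425  0.48 ]
 [ 0.     0.     0.     1.   ]]
[[ 9.55970006e-01  2.93464315e-01 -2.09485511e-04]
 [ 2.93464376e-01 -9.55969505e-01  9.82866727e-04]
 [ 8.81745506e-05 -1.00106765e-03 -9.99999495e-01]] 0.1 0.08545782531592208 [ 0.27870792 -0.08282046  0.49628168]
```

View pics/both0.png

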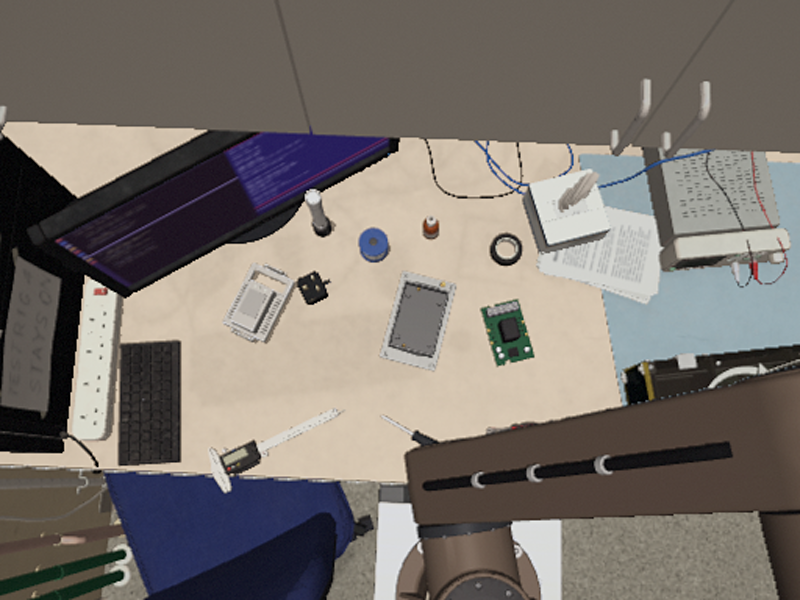

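View pics/scene0.png

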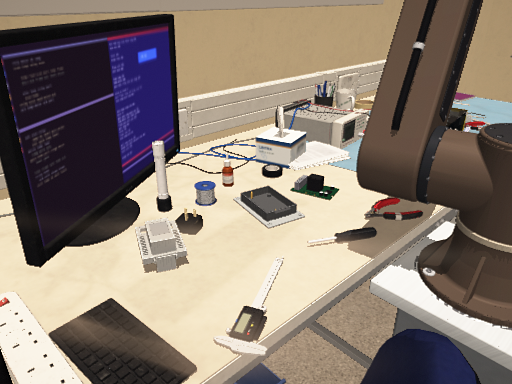

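The top view shows the lid at about (258,303), the base at (418,320), the board at (508,333), the spool at (373,245), the bottle at (431,227) and the tape at (506,249), all in 1.56x pixels. The scene view agrees. I'll enlarge the area to read corners.

Run:
```python
from h import *
a=cv2.imread('pics/top0.png')
f=lambda x0,y0,x1,y1:cv2.resize(a[y0:y1,x0:x1],None,fx=6,fy=6,interpolation=cv2.INTER_CUBIC)
o=np.zeros((600,800,3),np.uint8)
o[0:396,0:390]=f(238,172,303,238)   # base
o[0:300,400:640]=f(305,188,345,238) # board
o[0:0]=0
o[300:600,400:700]=f(142,168,192,218)
cv2.imwrite('pics/c0.png',o)
```

```text
(no output)
```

View pics/c0.png

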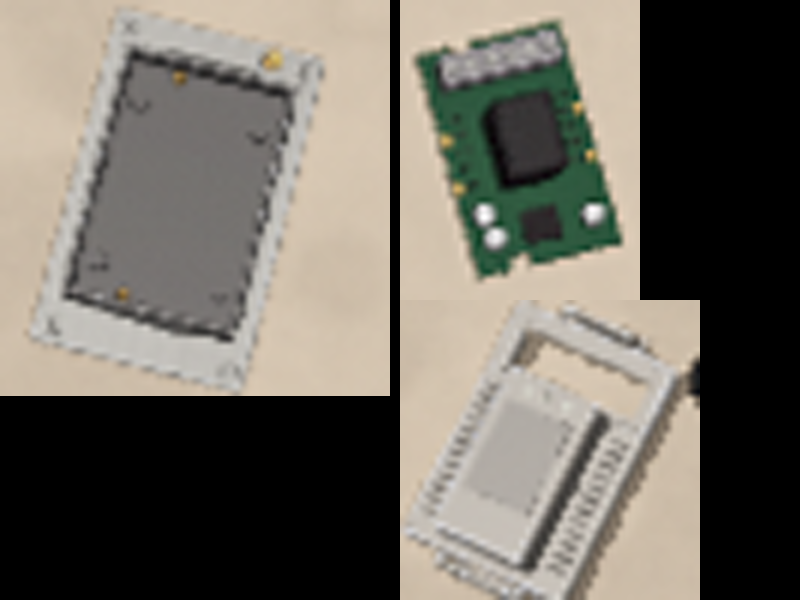

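```bash
cat >> h.py <<'E'
def fit(P,M):
    P=np.array(P)[:,:2];M=np.array(M);p=P-P.mean(0);m=M-M.mean(0)
    H=(m.T@p);a=np.arctan2(H[0,1]-H[1,0],H[0,0]+H[1,1]);R=np.array([[np.cos(a),-np.sin(a)],[np.sin(a),np.cos(a)]])
    t=P.mean(0)-R@M.mean(0);return t.round(4),np.degrees(a).round(2),((P-M@R.T-t)*1e3).round(1).tolist()
E
python3 - <<'E'
from h import *
c=lambda u,v,x0,y0,z:w('top0',x0+u/6-.42,y0+v/6-.42,z)
# x order: (+x,+y),(+x,-y),(-x,-y),(-x,+y)
def rect(a,b):return [(a,b),(a,-b),(-a,-b),(-a,b)]
P=[c(u,v,238,172,.005) for u,v in[(118,10),(325,60),(242,390),(32,335)]]
P+=[c(180,77,238,172,.026),c(122,293,238,172,.026),c(272,60,238,172,.018)]
print('base',fit(P,rect(.084,.052)+[(.054,.014),(-.054,.014),(.076,-.027)]))
P=[c(u-400,v,305,188,.003) for u,v in[(415,58),(562,20),(622,240),(480,280)]]
r=fit(P,rect(.056,.036));print('board',r)
P=[c(u-400,v,305,188,.041) for u,v in[(486,105),(550,93),(568,168),(507,183)]];g=np.mean(P,0);print('trafo',g)
a=np.radians(r[1]);print(np.array([[np.cos(a),np.sin(a)],[-np.sin(a),np.cos(a)]])@(g[:2]-r[0]))
P=[c(u-400,v-300,142,168,.0325) for u,v in[(522,305),(683,375),(565,600),(407,530)]]
print('lid',fit(P,rect(.062,.042)))
for n,u,v in[('spool',373,245),('bottle',431,227),('tape',506,249),('plug',313,288),('torch',318,213)]:print(n,w('top0',u/1.5625,v/1.5625,.04))
E
```

```text
base (array([0.4751, 0.1008]), np.float64(-12.06), [[-1.2, -0.2], [-0.1, 0.6], [2.4, 0.2], [2.5, -1.4], [-1.2, -0.2], [-0.4, 0.3], [-1.9, 0.7]])
board (array([ 0.4602, -0.0632]), np.float64(16.77), [[-1.2, 0.1], [-0.2, -1.3], [1.3, 1.6], [0.1, -0.4]])
trafo [ 0.45855 -0.0618   0.041  ]
[-0.00117588  0.00181653]
lid (array([0.4913, 0.3899]), np.float64(-22.12), [[-2.4, 1.1], [-1.8, -0.2], [3.0, 0.1], [1.2, -1.0]])
spool [0.6039 0.1886 0.04  ]
bottle [0.6429 0.0838 0.04  ]
tape [ 0.6067 -0.0544  0.04  ]
plug [0.5184 0.2928 0.04  ]
torch [0.661  0.2932 0.04  ]
```

Call:
{"fn": "step_arm", "kwargs": {
  "deltas": [
    [[0,0,0,0.042,-0.043,0,0.0854],[0,0,0,0.042,-0.043,0,0.0854],[0,0,0,0.042,-0.043,0,0.0854],[0,0,0,0.042,-0.043,0,0.0854],[0,0,0,0.042,-0.043,0,0.0854]]
  ],
  "newtons": 40
}}

```text
time: 0.72
tool_pos: [0.3215, -0.3286, 0.2312]
tcp_rot: [[0.956, 0.293, 0.0], [0.293, -0.956, 0.0], [0.0, -0.0, -1.0]]
force: [1.5, -0.3, -0.6]
width: 0.0856
grasp_force: 0.0
```

Call:
{"fn": "step_arm", "kwargs": {
  "deltas": [
    [[0,0,0,0.042,-0.043,0,0.0854],[0,0,0,0.042,-0.043,0,0.0854],[0,0,0,0.042,-0.043,0,0.0854],[0,0,0,0.042,-0.043,0,0.0854],[0,0,0,0.0,0.0,0,0.0854]]
  ]
}}

```text
time: 1.35
tool_pos: [0.4322, -0.1134, 0.2312]
tcp_rot: [[0.954, 0.299, -0.0], [0.299, -0.954, 0.0], [-0.0, -0.0, -1.0]]
force: [0.3, 0.3, 0.2]
width: 0.0856
grasp_force: 0.0
```

Run:
```python
from h import *
s=env.observe();print(s['tool_pos'],s['tcp_rot'].round(4) if hasattr(s['tcp_rot'],'round') else s['tcp_rot'],s['time'])
a=grab('wrist','w1');print(a['cam_to_world'].round(3),a['fx'])
```

```text
[ 0.4321931  -0.11340645  0.23115768] [[ 9.543e-01  2.988e-01 -1.000e-04]
 [ 2.988e-01 -9.543e-01  3.000e-04]
 [-0.000e+00 -3.000e-04 -1.000e+00]] 1.35
[[ 0.299 -0.904 -0.305  0.511]
 [-0.954 -0.284 -0.095 -0.089]
 [-0.001  0.319 -0.948  0.374]
 [ 0.     0.     0.     1.   ]] 302.45512568162815
```

View pics/w1.png

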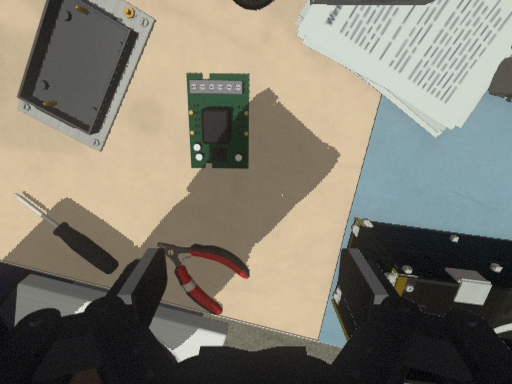

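The wrist view shows the board with corners near (187,73), (250,73), (249,168) and (191,168), and the base at upper left. Its stud is at (130,12) and its pins at (82,9) and (48,103). I'll refine with an enlarged crop.

Run:
```python
from h import *
a=cv2.imread('pics/w1.png')
f=lambda x0,y0,x1,y1:cv2.resize(a[y0:y1,x0:x1],None,fx=5,fy=5,interpolation=cv2.INTER_CUBIC)
o=np.zeros((600,800,3),np.uint8)
o[:,0:400]=f(180,60,260,180)
o[:,400:800]=cv2.resize(a[0:160,10:117],(400,600),interpolation=cv2.INTER_CUBIC) # fx 3.738 fy 3.75
cv2.imwrite('pics/c1.png',o)
```

```text
(no output)
```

View pics/c1.png

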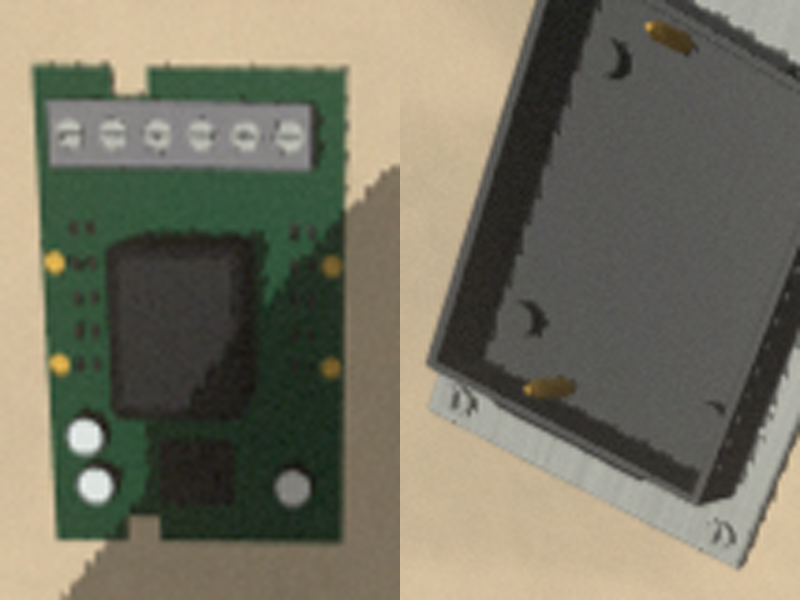

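Run:
```python
from h import *
c=lambda u,v,z:w('w1',180+u/5-.4,60+v/5-.4,z)
b=lambda u,v,z:w('w1',10+(u-400)/3.738-.37,v/3.75-.37,z)
def rect(a,b):return [(a,b),(a,-b),(-a,-b),(-a,b)]
r=fit([c(35,66,.003),c(348,68,.003),c(342,542,.003),c(56,539,.003)],rect(.056,.036));print(r)
P=[c(*q,.041) for q in[(110,245),(245,243),(248,412),(113,415)]];g=np.mean(P,0);a=np.radians(r[1])
print(g,np.array([[np.cos(a),np.sin(a)],[-np.sin(a),np.cos(a)]])@(g[:2]-r[0]),np.ptp(P,0))
print('term',c(180,134,.025))
print(fit([b(650,32,.026),b(528,390,.026),b(432,365,.027),b(430,408,.005),b(740,568,.005),b(695,500,.027),w('w1',130,12,.018)],[(.054,.014),(-.054,.014),(-.062,.042),(-.084,.052),(-.084,-.052),(-.062,-.042),(.076,-.027)]))
```

```text
(array([ 0.461 , -0.0622]), np.float64(16.49), [[-0.4, -0.4], [0.2, -0.0], [0.3, 0.2], [-0.1, 0.3]])
[ 0.461925 -0.0624    0.041   ] [ 0.00083018 -0.00045433] [0.044  0.0379 0.    ]
term [ 0.5004 -0.0503  0.025 ]
(array([0.4765, 0.0999]), np.float64(-12.78), [[-1.6, 1.7], [-0.9, 1.0], [-0.3, -1.2], [0.1, -0.7], [1.3, -0.2], [2.0, 1.7], [-0.5, -2.4]])
```

Call:
{"fn": "step_arm", "kwargs": {
  "deltas": [
    [[0,0,0.9,0,0,0.05,0.0854],[0,0,0,0.0423,-0.0409,0,0.0854],[0,0,0,0,0,0.05,0.0854],[0,0,0,0,0,0.05,0.07],[0,0,0,0,0,0,0.07]]
  ]
}}

```text
time: 2.02
tool_pos: [0.4588, -0.0663, 0.079]
tcp_rot: [[0.961, 0.277, -0.006], [0.277, -0.961, 0.002], [-0.006, -0.003, -1.0]]
force: [0.7, -0.3, 0.5]
width: 0.07
grasp_force: 0.0
```

Call:
{"fn": "step_arm", "kwargs": {
  "deltas": [
    [[0,0,0,0.0035,-0.0033,0.02,0.07],[0,0,0,0,0,0,0.07]]
  ]
}}

```text
time: 2.28
tool_pos: [0.4631, -0.0622, 0.0622]
tcp_rot: [[0.961, 0.277, -0.0], [0.277, -0.961, -0.0], [-0.0, 0.0, -1.0]]
force: [0.1, 0.3, 0.7]
width: 0.0697
grasp_force: 0.0
```

Call:
{"fn": "step_arm", "kwargs": {
  "deltas": [
    [[0,0,-0.4,-0.002,-0.0005,0.02,0.06],[0,0,0,0,0,0.026,0.06],[0,0,0,0,0,0,0.06],[0,0,0,0,0,0,0.06]]
  ]
}}

```text
time: 2.78
tool_pos: [0.4614, -0.062, 0.0168]
tcp_rot: [[0.959, 0.285, 0.002], [0.285, -0.959, -0.001], [0.001, 0.001, -1.0]]
force: [-0.3, -0.8, -0.7]
width: 0.0604
grasp_force: 0.0
```

Call:
{"fn": "step_arm", "kwargs": {
  "deltas": [
    [[0,0,0,0,0,0,0.02],[0,0,0,0,0,0,0.02],[0,0,0,0,0,0,0.02],[0,0,0,0,0,0,0.02]]
  ],
  "newtons": 50
}}

```text
time: 3.28
tool_pos: [0.4612, -0.0617, 0.0163]
tcp_rot: [[0.958, 0.285, 0.001], [0.285, -0.958, -0.001], [0.001, 0.001, -1.0]]
force: [-2.4, -0.4, 11.7]
width: 0.0293
grasp_force: 49.4
```

Call:
{"fn": "step_arm", "kwargs": {
  "deltas": [
    [[0,0,0,0,0,-0.02,0.02],[0,0,0,0,0,-0.03,0.02],[0,0,0,0,0,-0.03,0.02],[0,0,0,0,0,0,0.02]]
  ]
}}

```text
time: 3.78
tool_pos: [0.4616, -0.0616, 0.097]
tcp_rot: [[0.958, 0.285, 0.004], [0.285, -0.958, -0.001], [0.003, 0.002, -1.0]]
force: [-0.4, -0.3, -2.1]
width: 0.029
grasp_force: 50.5
```

Call:
{"fn": "step_arm", "kwargs": {
  "deltas": [
    [[0,0,9.65,0,0,0,0.02],[0,0,9.65,0,0,0,0.02],[0,0,9.65,0,0,0,0.02],[0,0,0,-0.02,-0.04,0,0.02],[0,0,0,0,0,0,0.02]]
  ]
}}

```text
time: 4.4
tool_pos: [0.4485, -0.0164, 0.0943]
tcp_rot: [[0.977, -0.212, -0.003], [-0.212, -0.977, 0.0], [-0.003, 0.0, -1.0]]
force: [0.3, -0.2, -2.5]
width: 0.0291
grasp_force: 50.5
```

Run:
```python
from h import *
s=env.observe();print(s['tool_pos'],s['tcp_rot'].round(4).tolist(),s['time'])
a=grab('wrist','w2');print(a['cam_to_world'].round(3))
crop('w2','w2b',0,0,512,384,1.56)
```

```text
[ 0.44849411 -0.01643403  0.09431692] [[0.9772, -0.2124, -0.0025], [-0.2124, -0.9772, 0.0005], [-0.0026, 0.0001, -1.0]] 4.4
[[-0.212 -0.925 -0.314  0.53 ]
 [-0.977  0.201  0.068 -0.034]
 [-0.     0.322 -0.947  0.237]
 [ 0.     0.     0.     1.   ]]
```

View pics/w2b.png

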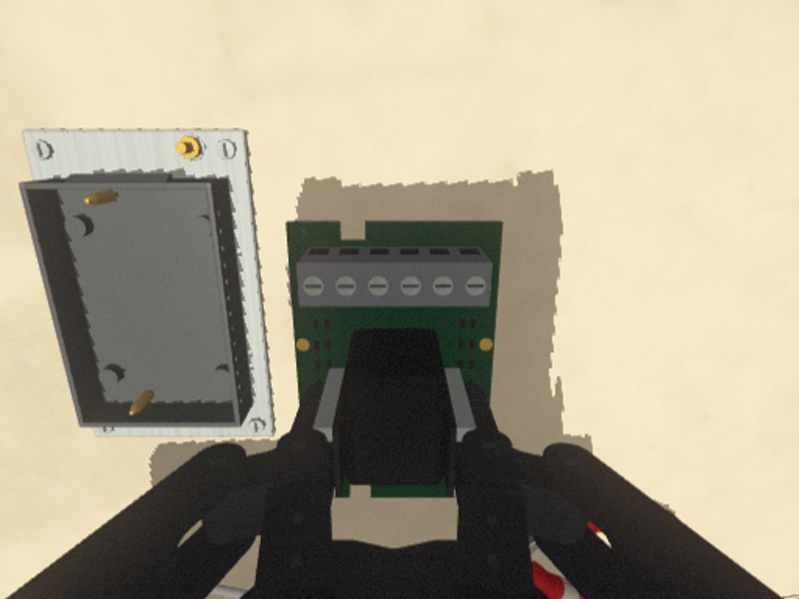

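The wrist view shows the tray, in 1.56x pixels: plate corners (24,130), (247,130) and (274,436), stud at (187,148), pin tips at (88,201) and (132,413). The held board has its front corners at (288,221) and (503,222), with notches at (353,230) and (361,490).

Run:
```python
from h import *
c=lambda u,v,z:w('w2',u/1.5605-.18,v/1.5625-.18,z)
r=fit([c(24,130,.005),c(247,130,.005),c(274,436,.005),c(21,184,.027),c(210,184,.027),c(238,426,.027),c(81,426,.027),c(88,201,.026),c(132,413,.026),c(186,148,.018)],
 [(.084,.052),(.084,-.052),(-.084,-.052),(.062,.042),(.062,-.042),(-.062,-.042),(-.062,.042),(.054,.014),(-.054,.014),(.076,-.027)])
print('base',r)
q=fit([c(288,221,.081),c(503,222,.081),c(353,240,.081),c(361,487,.081)],[(.056,.036),(.056,-.036),(.0497,.014),(-.0497,.014)])
print('board',q)
```

```text
base (array([0.4762, 0.1009]), np.float64(-12.51), [[-1.0, -0.7], [-0.3, -0.2], [1.5, -0.2], [-1.2, -0.2], [-0.4, 1.6], [1.5, 1.5], [0.5, -1.1], [-0.2, 0.7], [-0.1, -0.1], [-0.4, -1.3]])
board (array([ 0.4483, -0.0171]), np.float64(-12.13), [[0.5, -0.6], [0.2, 0.3], [0.5, 0.1], [-1.2, 0.2]])
```

Call:
{"fn": "step_arm", "kwargs": {
  "deltas": [
    [[0,0,0.4,0.0004,-0.0403,0,0.02],[0,0,0,0.0005,-0.0403,0,0.02],[0,0,0,0.0005,-0.0403,0,0.02],[0,0,0,0,0,0.02,0.02],[0,0,0,0,0,0,0.02]]
  ]
}}

```text
time: 5.08
tool_pos: [0.4773, 0.0992, 0.0739]
tcp_rot: [[0.975, -0.221, -0.003], [-0.221, -0.975, -0.0], [-0.003, 0.001, -1.0]]
force: [0.5, -0.5, -1.0]
width: 0.0289
grasp_force: 50.5
```

Call:
{"fn": "step_arm", "kwargs": {
  "deltas": [
    [[0,0,0,0,0,0,0.02]]
  ]
}}

```text
time: 5.2
tool_pos: [0.4779, 0.0988, 0.0753]
tcp_rot: [[0.975, -0.222, -0.0], [-0.222, -0.975, -0.0], [-0.0, 0.0, -1.0]]
force: [-0.1, 0.1, -2.7]
width: 0.0291
grasp_force: 50.5
```

Call:
{"fn": "step_arm", "kwargs": {
  "deltas": [
    [[0,0,-0.2,-0.002,-0.0021,0.015,0.02],[0,0,0,0,0,0.013,0.02],[0,0,0,0,0,0,0.02],[0,0,0,0,0,0,0.02]]
  ]
}}

```text
time: 5.7
tool_pos: [0.4765, 0.1018, 0.0475]
tcp_rot: [[0.976, -0.218, 0.0], [-0.218, -0.976, -0.0], [0.0, 0.0, -1.0]]
force: [0.9, 0.7, -1.4]
width: 0.0295
grasp_force: 50.5
```

Run:
```python
from h import *
s=env.observe();print(s['tool_pos'],s['tcp_rot'].round(4).tolist(),s['time'])
a=grab('wrist','w3')
a=cv2.imread('pics/w3.png');cv2.imwrite('pics/w3b.png',cv2.resize(a[90:330,140:380],(600,600),interpolation=cv2.INTER_CUBIC))
```

```text
[0.47648238 0.10178546 0.04753527] [[0.9759, -0.2182, 0.0003], [-0.2182, -0.9759, -0.0001], [0.0003, 0.0, -1.0]] 5.7
```

View pics/w3b.png

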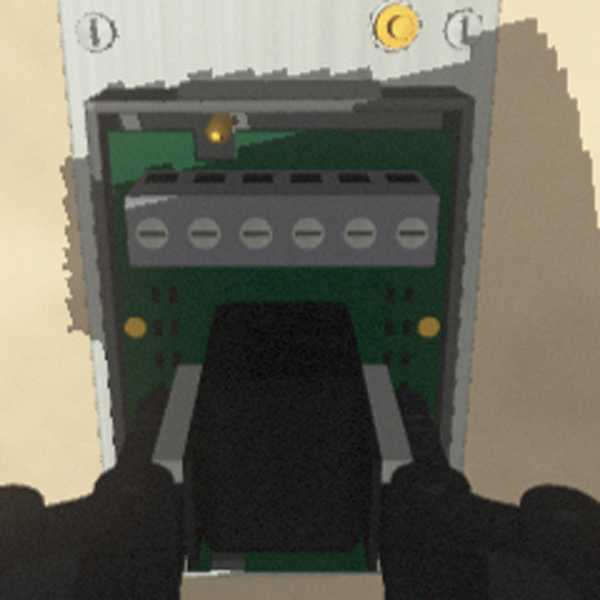

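The pin tip at crop (216,132) lies centred in the notch, which spans u 195–236 with its bottom at v 157. I'll check x numerically.

Run:
```python
from h import *
c=lambda u,v,z:w('w3',140+u/2.5-.3,90+v/2.5-.3,z)
x=np.array([.976,-.218,0]);y=np.array([.218,.976,0])
n=c(215.5,157,.0342);p=c(216,132,.026)
print('pin-notchbottom x,y',(p-n)@x,(p-n)@y,'want .0043, 0')
for z,u,v in[(.034,110,128),(.034,458,128),(.027,90,100),(.027,472,98)]:print(c(u,v,z)@x,c(u,v,z)@y)
```

```text
pin-notchbottom x,y 0.003893599999999905 0.0004597999999999813 want .0043, 0
0.4994442 0.2385156
0.4995222 0.16659960000000001
0.5042652000000001 0.2439986
0.504755 0.16244
```

Call:
{"fn": "step_arm", "kwargs": {
  "deltas": [
    [[0,0,0,0,-0.0004,0.005,0.02],[0,0,0,0,0,0.005,0.02],[0,0,0,0,0,0.005,0.02],[0,0,0,0,0,0.0025,0.02],[0,0,0,0,0,0,0.02]]
  ]
}}

```text
time: 6.38
tool_pos: [0.4762, 0.1024, 0.0303]
tcp_rot: [[0.976, -0.218, 0.0], [-0.218, -0.976, -0.0], [0.0, 0.0, -1.0]]
force: [-3.8, -0.1, 11.8]
width: 0.029
grasp_force: 52.1
```

Call:
{"fn": "step_arm", "kwargs": {
  "deltas": [
    [[0,0,0,0,0,0,0.06],[0,0,0,0,0,0,0.06],[0,0,0,0,0,0,0.06],[0,0,0,0,0,-0.03,0.06],[0,0,0,0,0,-0.05,0.085]]
  ]
}}

```text
time: 7.0
tool_pos: [0.4757, 0.1023, 0.1096]
tcp_rot: [[0.976, -0.218, -0.003], [-0.218, -0.976, -0.0], [-0.003, 0.001, -1.0]]
force: [0.3, -0.2, -0.4]
width: 0.0761
grasp_force: 0.0
```

Call:
{"fn": "step_arm", "kwargs": {
  "deltas": [
    [[0,0,0,0,0,-0.05,0.085],[0,0,0,0,-0.06,0,0.085],[0,0,0,0,-0.06,0,0.085],[0,0,0,0,0,0,0.085]]
  ]
}}

```text
time: 7.5
tool_pos: [0.5027, 0.2225, 0.1596]
tcp_rot: [[0.977, -0.214, 0.001], [-0.214, -0.977, 0.0], [0.001, -0.001, -1.0]]
force: [-0.4, -0.9, -0.2]
width: 0.0851
grasp_force: 0.0
```

Run:
```python
from h import *
s=env.observe();print(s['tool_pos'],s['tcp_rot'].round(4).tolist(),s['time'])
grab('wrist','w4');crop('w4','w4b',0,0,512,384,1.5625)
```

```text
[0.50273642 0.22254732 0.15958711] [[0.9768, -0.2143, 0.0008], [-0.2143, -0.9768, 0.0004], [0.0007, -0.0006, -1.0]] 7.5
```

View pics/w4b.png

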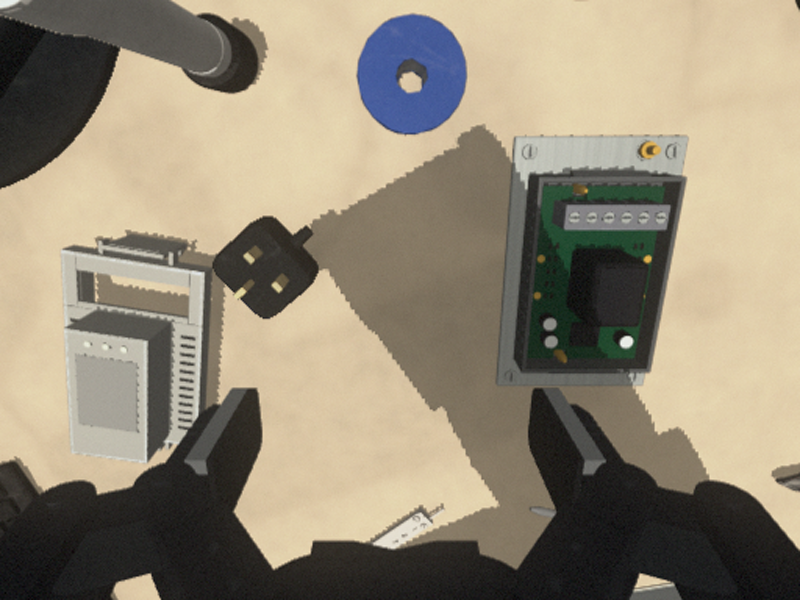

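The wrist view shows the board seated with both pins through their notches. The lid is at left: shoulder corners (62,249) and (212,268), hump top corners (66,328), (150,333), (147,461) and (71,452).

Run:
```python
from h import *
c=lambda u,v,z:w('w4',u/1.5625-.18,v/1.5625-.18,z)
P=[c(66,328,.0615),c(150,333,.0615),c(147,461,.0615),c(71,452,.0615),c(62,249,.0325),c(211,267,.0325)]
print(fit(P,[(.027,.023),(.027,-.023),(-.056,-.023),(-.056,.023),(.062,.042),(.062,-.042)]))
print('plug tip',c(310,235,.02),c(216,268,.03), 'board term',c(617,216,.039))
```

```text
(array([0.4933, 0.3909]), np.float64(-21.96), [[-1.8, 0.4], [2.7, -1.0], [0.6, 1.5], [-0.6, 1.2], [-1.7, 0.6], [0.8, -2.7]])
plug tip [0.54   0.2666 0.02  ] [0.5343 0.3245 0.03  ] board term [0.5167 0.0928 0.039 ]
```

Call:
{"fn": "step_arm", "kwargs": {
  "deltas": [
    [[0,0,9.65,0,0,0,0.085],[0,0,0,-0.024,-0.0507,0,0.085],[0,0,0,-0.024,-0.0507,0,0.085],[0,0,0,-0.024,-0.0507,0,0.085],[0,0,0,0,0,0,0.085]]
  ]
}}

```text
time: 8.18
tool_pos: [0.4928, 0.3892, 0.1592]
tcp_rot: [[0.927, -0.376, -0.0], [-0.376, -0.927, -0.0], [-0.0, 0.0, -1.0]]
force: [0.0, -0.4, -0.2]
width: 0.0849
grasp_force: 0.0
```

Run:
```python
from h import *
s=env.observe();print(s['tool_pos'],s['tcp_rot'].round(4).tolist(),s['time'])
grab('wrist','w5')
a=cv2.imread('pics/w5.png');cv2.imwrite('pics/w5b.png',cv2.resize(a[60:300,120:400],(700,600),interpolation=cv2.INTER_CUBIC))
```

```text
[0.49284001 0.38919576 0.15916561] [[0.9265, -0.3762, -0.0004], [-0.3762, -0.9265, -0.0002], [-0.0003, 0.0003, -1.0]] 8.175
```

View pics/w5b.png

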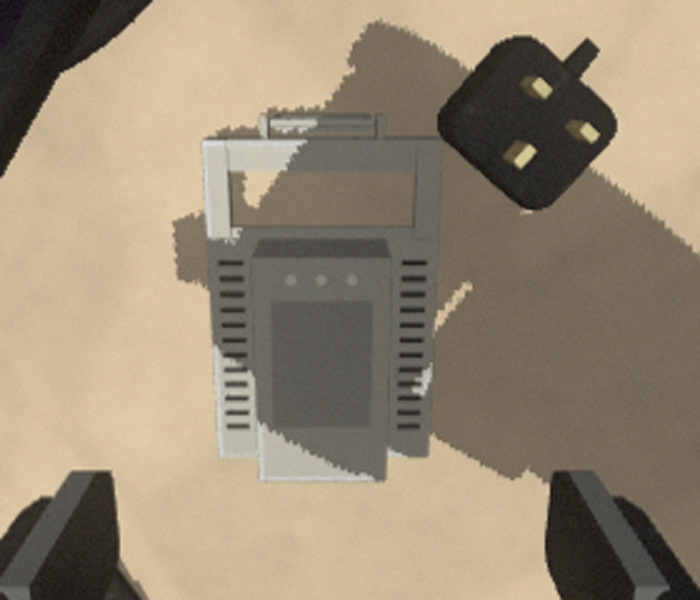

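The lid is centred in view: shoulder corners (203,139), (441,140), (429,457) and (220,457), hump top corners (250,258), (392,257), (387,481) and (260,481). The scale is 2.5x with offset (120,60).

Run:
```python
from h import *
c=lambda u,v,z:w('w5',120+u/2.5-.3,60+v/2.5-.3,z)
P=[c(250,258,.0615),c(392,257,.0615),c(387,481,.0615),c(260,481,.0615),c(203,139,.0325),c(441,140,.0325),c(429,457,.0325),c(220,457,.0325)]
print(fit(P,[(.027,.023),(.027,-.023),(-.056,-.023),(-.056,.023),(.062,.042),(.062,-.042),(-.062,-.042),(-.062,.042)]))
```

```text
(array([0.4922, 0.3927]), np.float64(-21.92), [[-0.1, 0.4], [-0.1, 0.2], [0.1, -0.0], [0.2, -0.3], [-0.2, -0.7], [-0.2, 0.8], [0.1, 0.1], [0.2, -0.5]])
```

Call:
{"fn": "step_arm", "kwargs": {
  "deltas": [
    [[0,0,-0.2,-0.0019,-0.003,0.03,0.08],[0,0,0,0,0,0.04,0.075],[0,0,0,0,0,0.03,0.07],[0,0,0,0,0,0,0.07],[0,0,0,0,0,0,0.07]]
  ]
}}

```text
time: 8.85
tool_pos: [0.4936, 0.3902, 0.0609]
tcp_rot: [[0.926, -0.376, 0.001], [-0.376, -0.926, 0.0], [0.001, -0.001, -1.0]]
force: [0.4, 0.2, 0.4]
width: 0.0697
grasp_force: 0.0
```

Call:
{"fn": "step_arm", "kwargs": {
  "deltas": [
    [[0,0,-0.2,-0.0022,-0.0018,0,0.07],[0,0,0,0,0,0.0115,0.07],[0,0,0,0,0,0.01,0.07],[0,0,0,0,0,0,0.07]]
  ]
}}

```text
time: 9.35
tool_pos: [0.4909, 0.3933, 0.0371]
tcp_rot: [[0.928, -0.372, -0.002], [-0.372, -0.928, -0.001], [-0.001, 0.002, -1.0]]
force: [-0.7, 0.6, 1.5]
width: 0.0703
grasp_force: 0.0
```

Call:
{"fn": "step_arm", "kwargs": {
  "deltas": [
    [[0,0,0,0,0,0,0.036],[0,0,0,0,0,0,0.036],[0,0,0,0,0,0,0.036],[0,0,0,0,0,0,0.036]]
  ],
  "newtons": 80
}}

```text
time: 9.85
tool_pos: [0.4917, 0.3937, 0.0387]
tcp_rot: [[0.928, -0.372, 0.001], [-0.372, -0.928, 0.0], [0.001, -0.001, -1.0]]
force: [0.4, 0.5, 5.3]
width: 0.0445
grasp_force: 81.9
```

Call:
{"fn": "step_arm", "kwargs": {
  "deltas": [
    [[0,0,0,0,0,-0.02,0.036],[0,0,0,0,0,-0.04,0.036],[0,0,0,0,0,-0.04,0.036],[0,0,-9.35,0,0,0,0.036],[0,0,0,0,0,0,0.036]]
  ]
}}

```text
time: 10.48
tool_pos: [0.4912, 0.3934, 0.1382]
tcp_rot: [[0.976, -0.217, -0.0], [-0.217, -0.976, -0.0], [-0.0, 0.0, -1.0]]
force: [0.0, -0.3, -2.3]
width: 0.0444
grasp_force: 81.9
```

Call:
{"fn": "step_arm", "kwargs": {
  "deltas": [
    [[0,0,0,0.008,0.048,0,0.036],[0,0,0,0.008,0.048,0,0.036],[0,0,0,0.008,0.048,0,0.036],[0,0,0,0.008,0.048,0,0.036],[0,0,0,0.008,0.048,0,0.036]]
  ]
}}

```text
time: 11.1
tool_pos: [0.478, 0.149, 0.1376]
tcp_rot: [[0.975, -0.22, -0.001], [-0.22, -0.975, -0.0], [-0.001, 0.001, -1.0]]
force: [0.5, -0.8, -0.9]
width: 0.0446
grasp_force: 82.1
```

Call:
{"fn": "step_arm", "kwargs": {
  "deltas": [
    [[0,0,0,0.008,0.048,0,0.036],[0,0,0,0,0,0,0.036],[0,0,0,0,0,0,0.036]]
  ]
}}

```text
time: 11.48
tool_pos: [0.476, 0.1021, 0.1379]
tcp_rot: [[0.976, -0.219, -0.001], [-0.219, -0.976, -0.0], [-0.001, 0.0, -1.0]]
force: [0.6, 0.4, -1.5]
width: 0.0447
grasp_force: 82.2
```

Run:
```python
from h import *
s=env.observe();print(s['tool_pos'],s['tcp_rot'].round(4).tolist(),s['time'])
x=np.array([.976,-.217]);y=np.array([.217,.976]);d=np.array([.4755,.1013])-s['tool_pos'][:2];print(d@x,-d@y)
```

```text
[0.47597771 0.10211874 0.1378948 ] [[0.9757, -0.219, -0.0008], [-0.219, -0.9757, -0.0], [-0.0007, 0.0002, -1.0]] 11.475
-0.0002885772108451637 0.0009027506472010543
```

Call:
{"fn": "step_arm", "kwargs": {
  "deltas": [
    [[0,0,0,-0.0003,0.0009,0.02,0.036],[0,0,0,0,0,0.03,0.036],[0,0,0,0,0,0.021,0.036],[0,0,0,0,0,0,0.036],[0,0,0,0,0,0,0.036]]
  ]
}}

```text
time: 12.1
tool_pos: [0.4758, 0.1018, 0.0677]
tcp_rot: [[0.976, -0.216, 0.0], [-0.216, -0.976, -0.0], [0.0, -0.0, -1.0]]
force: [0.2, 0.2, -2.3]
width: 0.0443
grasp_force: 82.2
```

Run:
```python
from h import *
s=env.observe();print(s['tool_pos'],s['tcp_rot'].round(4).tolist(),s['force'],s['time'])
grab('wrist','w6')
a=cv2.imread('pics/w6.png');cv2.imwrite('pics/w6b.png',cv2.resize(a[60:300,120:400],(700,600),interpolation=cv2.INTER_CUBIC))
```

```text
[0.47577465 0.10184144 0.06772942] [[0.9764, -0.2158, 0.0004], [-0.2158, -0.9764, -0.0], [0.0004, -0.0001, -1.0]] [ 0.21001991  0.19290539 -2.29971193] 12.1
```

View pics/w6b.png

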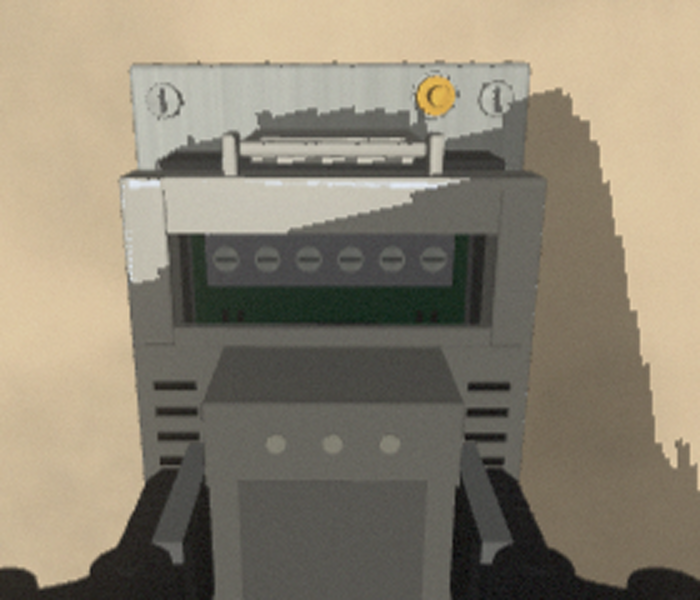

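The lid is above the base with the terminal block in line with the slot. Lid corners are at crop (121,179) and (546,179), plate corners at (131,65) and (529,64), terminal screws centred at (329,259) and the stud at (437,96).

Run:
```python
from h import *
c=lambda u,v,z:w('w6',120+u/2.5-.3,60+v/2.5-.3,z)
x=np.array([.976,-.2165,0]);y=np.array([.2165,.976,0])
q=lambda n,u,v,z,mx,my:print(n,'origin x,y',(c(u,v,z)@x-mx).round(4),(c(u,v,z)@y-my).round(4))
zl=.0677-.0192
q('lid L',121,179,zl+.013,.062,.042);q('lid R',546,179,zl+.013,.062,-.042)
q('slot front L',172,234,zl+.013,.051,.033)
q('slot back R',492,326,zl+.013,.031,-.033)
q('plate L',131,65,.005,.084,.052);q('plate R',529,64,.005,.084,-.052)
q('stud',437,96,.018,.076,-.027);q('term',329,259,.039,.041,0)
print('tcp',np.array([.47577,.10184])@x[:2],np.array([.47577,.10184])@y[:2])
```

```text
lid L origin x,y 0.4427 0.2013
lid R origin x,y 0.4429 0.2024
slot front L origin x,y 0.4429 0.2012
slot back R origin x,y 0.4436 0.2019
plate L origin x,y 0.4422 0.2018
plate R origin x,y 0.4425 0.2036
stud origin x,y 0.443 0.2037
term origin x,y 0.4424 0.2029
tcp 0.44230316000000003 0.202400045
```

Call:
{"fn": "step_arm", "kwargs": {
  "deltas": [
    [[0,0,0,-0.0004,-0.001,0,0.036],[0,0,0,0,0,0.004,0.036],[0,0,0,0,0,0.004,0.036],[0,0,0,0,0,0.003,0.036],[0,0,0,0,0,0,0.036]]
  ],
  "newtons": 110
}}

```text
time: 12.78
tool_pos: [0.4753, 0.1022, 0.056]
tcp_rot: [[0.976, -0.216, -0.0], [-0.216, -0.976, -0.0], [-0.0, 0.0, -1.0]]
force: [-0.4, 0.8, -1.0]
width: 0.0439
grasp_force: 116.4
```

Call:
{"fn": "step_arm", "kwargs": {
  "deltas": [
    [[0,0,0,0,0,0.003,0.036],[0,0,0,0,0,0.003,0.036],[0,0,0,0,0,0.003,0.036],[0,0,0,0,0,0,0.036]]
  ]
}}

```text
time: 13.28
tool_pos: [0.4753, 0.1022, 0.0469]
tcp_rot: [[0.976, -0.216, -0.0], [-0.216, -0.976, -0.0], [-0.0, 0.0, -1.0]]
force: [-0.1, -0.3, -1.7]
width: 0.0443
grasp_force: 115.8
```

Call:
{"fn": "step_arm", "kwargs": {
  "deltas": [
    [[0,0,0,0,0,0.001,0.036],[0,0,0,0,0,0.0005,0.036],[0,0,0,0,0,0,0.036]]
  ]
}}

```text
time: 13.65
tool_pos: [0.4753, 0.1022, 0.0464]
tcp_rot: [[0.976, -0.216, 0.0], [-0.216, -0.976, -0.0], [0.0, 0.0, -1.0]]
force: [-2.4, -0.1, 10.5]
width: 0.044
grasp_force: 117.6
```

Call:
{"fn": "step_arm", "kwargs": {
  "deltas": [
    [[0,0,0,0,0,-0.002,0.036],[0,0,0,0,0,-0.0018,0.036],[0,0,0,0,0,0,0.036]]
  ]
}}

```text
time: 14.02
tool_pos: [0.475, 0.1022, 0.0482]
tcp_rot: [[0.976, -0.216, -0.002], [-0.216, -0.976, -0.0], [-0.002, 0.001, -1.0]]
force: [4.1, 1.3, -23.9]
width: 0.0437
grasp_force: 120.0
```

Pulling up gives 24 N of resistance, so the clips are holding. I'll press home again, release and withdraw.

Call:
{"fn": "step_arm", "kwargs": {
  "deltas": [
    [[0,0,0,0,0,0.002,0.036],[0,0,0,0,0,0.0015,0.036],[0,0,0,0,0,0,0.036],[0,0,0,0,0,0,0.036]]
  ]
}}

```text
time: 14.52
tool_pos: [0.4753, 0.1022, 0.0465]
tcp_rot: [[0.976, -0.216, 0.0], [-0.216, -0.976, -0.0], [0.0, -0.0, -1.0]]
force: [-1.7, 0.5, 5.9]
width: 0.0438
grasp_force: 124.2
```

Call:
{"fn": "step_arm", "kwargs": {
  "deltas": [
    [[0,0,0,0,0,0,0.07],[0,0,0,0,0,0,0.07],[0,0,0,0,0,0,0.07],[0,0,0,0,0,-0.03,0.07],[0,0,0,0,0,-0.05,0.085]]
  ]
}}

```text
time: 15.15
tool_pos: [0.4747, 0.1021, 0.1259]
tcp_rot: [[0.976, -0.216, -0.003], [-0.216, -0.976, -0.0], [-0.003, 0.001, -1.0]]
force: [0.3, -0.3, 0.8]
width: 0.0842
grasp_force: 0.0
```

Call:
{"fn": "step_arm", "kwargs": {
  "deltas": [
    [[0,0,0,0,0,-0.05,0.085],[0,0,0,0,0,0,0.085],[0,0,0,0,0,0,0.085]]
  ]
}}

```text
time: 15.52
tool_pos: [0.475, 0.1022, 0.1756]
tcp_rot: [[0.976, -0.216, -0.0], [-0.216, -0.976, -0.0], [-0.0, 0.0, -1.0]]
force: [0.7, 0.7, -0.1]
width: 0.0847
grasp_force: 0.0
```

Run:
```python
from h import *
a=grab('wrist','w7')['image']
# compare observed lid shoulder corner with prediction at z=.040 seated
x=np.array([.976,-.2165,0]);y=np.array([.2165,.976,0]);o=np.array([.4765,.1015,0]) 
o=.4425*x+.2028*y
g=cv2.cvtColor(a,cv2.COLOR_RGB2GRAY)
for z in(.040,.046):
  for sx,sy in((1,1),(1,-1),(-1,1),(-1,-1)):print(z,sx,sy,px('w7',o+.062*sx*x+.042*sy*y+[0,0,z]))
u,v=px('w7',o+.062*x+[0,0,.04]);u=int(u)
print(v,g[int(v)-20:int(v)+8,u+50].tolist())
print(env.observe()['force'])
```

```text
0.04 1 1 [205.  111.2]
0.04 1 -1 [299.1 111.3]
0.04 -1 1 [211. 236.]
0.04 -1 -1 [293.  236.1]
0.046 1 1 [204.  111.7]
0.046 1 -1 [300.1 111.8]
0.046 -1 1 [210.2 238.8]
0.046 -1 -1 [293.8 238.8]
111.3 [159, 157, 155, 155, 153, 150, 112, 88, 87, 87, 87, 87, 87, 87, 88, 87, 86, 88, 84, 87, 88, 88, 86, 88, 87, 88, 85, 87]
[ 0.21003408 -0.1214161  -0.73601266]
```

```bash
python3 -c "
from h import *
print(job.sign_off())"
```

```text
the job is handed in; nothing more can be done
None
```

The board is seated over both pins and the cover is on. It stopped at its seat height and held against a 24 N pull, so I take both clips as snapped, though I had no picture left to check each one. The job was handed in at about 15.5 s with the gripper clear; the hand-in gave no verdict.

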